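# Set the tray sealer to blue and start it

### The arm

A 7-joint arm with a two-finger parallel gripper is mounted at the origin on the work surface. World frame = base frame: x ahead of the robot, y to its left, z up, the work surface at z = 0. Lengths are in m, angles in rad, forces in N, time in s.
With the tool pointing down it reaches from about 0.4 to 0.85 m from the base axis. Payload 10.4 kg.
Tool frame: the origin (TCP) lies at the very end of the fingers, on their centre line; the grasp point (between the pads) lies r.pinch_z behind it (r.pinch_z is the distance from the TCP to the grasp point, in m); z points along the fingers, x is the direction in which the jaws open and shut, and the axes are right-handed (so a half turn about z gives the same grasp; the last joint's range is limited). The gripper opens to 87 mm and grips with 3 to 60 N. Pads are 19 mm wide; open, the fingers measure 117 mm over their backs; the gripper's body (75 mm by 190 mm) begins 51 mm behind the grasp point.
Start: joints at [-1.3, 0.332, -0.065, 1.46, 0.022, 1.35, -0.088], TCP at [0.181, 0.598, 0.223] pointing down, gripper open.
Joint ranges: [-2.6, 2.6], [-0.5, 2.12], [-1.47, 1.34], [0.16, 2.42], [-1.27, 4.41], [0.06, 2.06], [-2.6, 2.6]. Speed limits (rad/s): [2.22, 2.22, 2.79, 2.79, 3.14, 3.14, 3.14].

### API

Orientations are given as a unit quaternion [x, y, z, w].
In Python, from bench import r gives the robot as it stands.
- The arm moves only by the tool carry_out, never from a script. Its argument "increments" is text: rows parted by semicolons, each of 7 numbers parted by spaces: the turn, a rotation vector about the tool's x, y, z in degrees, then the shift along the tool's x, y, z in m, then the finger opening in m, from 0 to 0.087. A call has exactly 5 rows; each row is the pose to reach, as a shift and turn from the pose measured when the call began, along the tool's axes at that moment; what a row does not reach only later rows make up. A row lasts 1/8 s, in which the tool goes at most 62.5 mm and 10.7 degrees, less where a joint would pass 70% of its speed; a pose out of reach is approached as far as the arm can. A call with a gripper value outside its range is refused whole. The fingers move at their own pace and stop on an object; "squeeze" is the grip in N (left out, the last holds). Time passes only in rows, so rows that repeat a pose let the fingers close, or fill a call up. It gives the time, the measured TCP pose, the force and the opening at its end, in the units of the state.
- r.read_state(): the state, without advancing time (a new reading comes with each control period).
- r.camera(name): name is "side" or "top"; returns (picture, depth): 420x560x3 uint8, blue, green, red; 420x560 float32, m along the optical axis (not along the pixel's ray), 0 where there is no reading.
- r.camera_model(name): a dict with "K" (3x3 intrinsics, pixels), "k1" (the pictures are not rectified: a ray, as slopes to the right and down, at radius r is drawn at 1 + k1 r^2 times it, then the intrinsics apply), "extrinsics" (4x4, takes a point from camera to world coordinates). Camera axes: x right, y down, z forward; pixel columns grow to the right and rows downward; lengths in m; the calibration is good to about 2 mm. A picture is of the moment at which its call begins. camera_model takes no time and is no camera call.
- r.close_job(): hands the job in, once; it reports no verdict.
The state is a dict: "time": time; "joint_positions": joint angles; "joint_vel": joint speeds; "joint_torque": joint torques, N m; "ee_pos": TCP position; "eef_rot": TCP orientation; "ft_force": force on the tool from outside, world axes, zero at the start; "torque": the same for the moment, N m; "width": finger opening in m.
Only numpy, scipy, OpenCV 4.12 (cv2) and the standard library are available. Lean on these libraries where they do the work, as an engineer would, in place of code of your own. Each camera call takes 0.05 s, during which the arm holds its last target.

### The job

Set the tray sealer for the blue tray: with a fingertip, push the orange tab to step the round selector around until the tab points at the blue mark and rests there. Then press the green start button fully down and let it come up again, leaving the selector at blue. Only push, never pinch the tab; do not press start while the tab points anywhere else, and leave everything else standing where it is.

Things in the scene. Friction and masses are not known exactly. Their poses are not given: they have to be found in the camera images.
- selector (a joint): Grey selector disc, 100 mm diameter, flat on the machine's deck; turns either way, all round (0 = tab along the machine's +x; positive anticlockwise from above). Eight clicks 45 degrees apart, at multiples of 0.785 rad: past half-way it snaps to the next click and stays. 2 to 5 N at the tab turn it. Starts at one of the unmarked clicks -0.785, 0, 0.785.
- selector_axis (a point): Point on the selector's turning axis at the height of the deck's top, 80 mm above the table; turned with the machine (x away from its front, y to its left, z up). The selector's top is 19 mm above it.
- tab (a point): Middle of the orange upright tab on the selector, 52 mm from the axis, 37 mm above the deck. The tab is a fin 36 mm long radially (34 to 70 mm from the axis, sticking out over the disc's rim), 14 mm thick; top 54 mm above the deck, of which the last 5 mm is a thin 4 mm ridge with a white line. x points radially outward, z up.
- index (a point): Point on the selector's pointing line, straight out from the tab, 92 mm from the axis (the radius of the marks' centres).
- blue_mark (a point): Centre of the blue mark: flat blue disc on the deck, 38 mm diameter, 3 mm thick, 92 mm from the selector's axis. Blue, yellow, white, black and red marks lie at five clicks (left, front-left, front, front-right, right of the selector) in an order that changes; three small black dots at the back are the unmarked clicks.
- start (a joint): Round green start button, 40 mm diameter, in a dark housing on the deck to the right of the selector: 0 = up, 0.006 m = fully down, which takes 5 N; springs back up.
- start_top (a point): Centre of the start button's top face; z up; moves down with it.
- sealer: White tray sealer, fixed. Origin on the table, x away from its front, y to its left. Deck x -125 to 175, y -195 to 165 mm, top 80 mm above the table. On its right the sealing head, y -415 to -205 mm, 200 mm tall, with a film roll on top to 256 mm. Selector's axis at x 0, y 45 mm; button at x -40, y -108 mm.
- jar: Small jar with red lid, 44 mm diameter, 60 mm tall, standing loose on the far right of the deck; origin at its underside.
- cup: Small clear plastic cup, 56 mm diameter, 50 mm tall, loose on the far left of the deck; origin at its underside.
- spray: White spray bottle with blue head, 72 mm diameter, 200 mm tall, on the table to the left; origin at its underside.
- tray_yellow: Yellow tray, 150 x 200 x 30 mm, on the table to the left; origin at its underside.
- tray_white: White tray, 170 x 130 x 35 mm, on the table to the right near the robot; origin at its underside.
- weight: Small brass check weight, 28 mm diameter, 38 mm tall, loose on the far edge of the deck between jar and cup; origin at its underside.

How it is judged:
By the outcome, as a careful person would: the job done as asked, in the order asked, and still so for the second after the job is handed in, with the robot touching nothing.
It also fails if it takes over 58 s, if anything falls off the work surface, if the arm or the gripper's body presses on something with over 40 N, if the wrist force passes 120 N, or if a joint passes its speed limit or range.

## Working session

There is one attempt and no reset: what is moved stays moved. The work goes in short steps, Python scripts to look and compute and a tool call to move; the robot and the scene stay as the last step left them, time stands still between calls to the robot, and variables do not carry over. Pictures are saved under pics/ and viewed, and the job is handed in when it is done.

Besides the shell and the picture viewer there is one more tool, called after "Emit:" by a JSON object that holds its "op" and its "data", one argument or row to a line. carry_out: Moves the arm, as the interface text tells. Its arguments: {"type":"object","properties":{"increments":{"type":"string"},"squeeze":{"type":"number"}},"required":["increments"]}

```bash
ls; mkdir -p pics
python3 - <<'E'
from bench import r
import cv2,numpy as np
s=r.read_state(); print(s['time'],s['ee_pos'],s['eef_rot'],s['width'],s['ft_force'],r.pinch_z)
for n in('side','top'):
    p,d=r.camera(n); cv2.imwrite(f'pics/{n}0.png',p); np.savez(f'pics/{n}0.npz',p=p,d=d)
    m=r.camera_model(n); print(n,m)
E
```

```text
pics
0.0 [0.18088311 0.59785407 0.22176284] [ 8.02976467e-01  5.96010319e-01 -5.40554069e-04  4.48547002e-04] 0.08693303713721079 [-0.34359171 -0.29839438  0.19140821] 0.0187
side {'K': array([[445.97252659,   0.        , 277.25855886],
       [  0.        , 445.97252659, 211.73085505],
       [  0.        ,   0.        ,   1.        ]]), 'k1': -0.033607230375629814, 'extrinsics': array([[ 0.9803715 , -0.14136648,  0.13743086,  0.32973317],
       [-0.19665496, -0.65132743,  0.73287066, -0.7863913 ],
       [-0.01409086, -0.74551197, -0.66634327,  0.88978397],
       [ 0.        ,  0.        ,  0.        ,  1.        ]])}
top {'K': array([[402.9693422 ,   0.        , 275.08812714],
       [  0.        , 402.9693422 , 209.86140812],
       [  0.        ,   0.        ,   1.        ]]), 'k1': -0.02472907402912715, 'extrinsics': array([[ 0.01584509, -0.99799255,  0.06131727,  0.42846118],
       [-0.99987295, -0.01570878,  0.00270435,  0.07700358],
       [-0.00173571, -0.06135233, -0.99811466,  1.23574705],
       [ 0.        ,  0.        ,  0.        ,  1.        ]])}
```

View pics/top0.png

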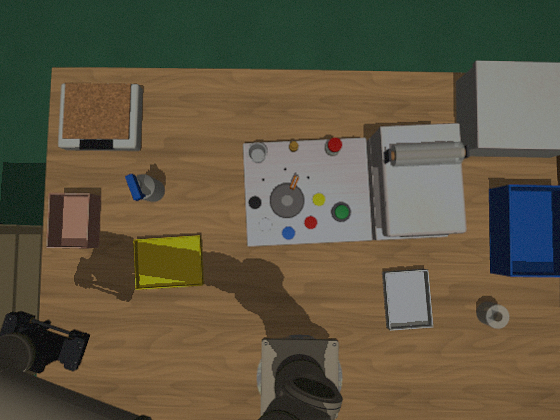

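View pics/side0.png

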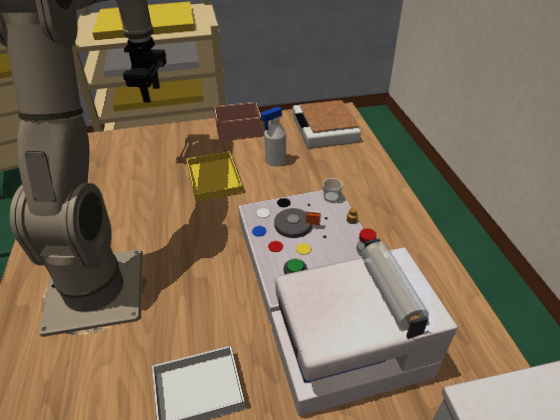

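```bash
cat > h.py <<'E'
import cv2,numpy as np
from bench import r
def ray(n,uv):
    m=r.camera_model(n);K=m['K'];T=m['extrinsics']
    uv=np.atleast_2d(np.array(uv,float))
    D=np.array([0,0,0,0,0.])
    x=(uv-[K[0,2],K[1,2]])/[K[0,0],K[1,1]]
    y=x.copy()
    for _ in range(20): y=x/(1+m['k1']*(y**2).sum(1,keepdims=True))
    d=np.c_[y,np.ones(len(y))]@T[:3,:3].T
    return T[:3,3],d
def onz(n,uv,z):
    o,d=ray(n,uv); return o+d*((z-o[2])/d[:,2:3])
def blobs(p,lo,hi,amin=15,roi=None):
    h=cv2.cvtColor(p,cv2.COLOR_BGR2HSV); m=cv2.inRange(h,np.array(lo),np.array(hi))
    k,_,st,c=cv2.connectedComponentsWithStats(m)
    out=[(st[i,4],c[i]) for i in range(1,k) if st[i,4]>=amin]
    if roi: out=[o for o in out if roi[0]<o[1][0]<roi[1] and roi[2]<o[1][1]<roi[3]]
    return sorted(out,key=lambda o:-o[0])
R={'top':(243,372,135,246),'side':(240,385,170,290)}
C={'blue':((105,120,60),(125,255,255),.083),'yellow':((22,150,80),(34,255,255),.083),'green':((50,120,40),(75,255,255),.1),'orange':((5,120,80),(15,255,255),.12),'red':((0,150,80),(4,255,255),.083),'red2':((172,120,60),(180,255,255),.083)}
E
python3 - <<'E'
from h import *
for n in('top','side'):
    p=np.load(f'pics/{n}0.npz')['p']
    for c,(lo,hi,z) in C.items():
        for a,uv in blobs(p,lo,hi,8,R[n])[:3]: print(n,c,a,uv.round(1),onz(n,uv,z).round(4)[0])
    if n=='top':cv2.imwrite('pics/crop.png',cv2.resize(p[130:250,235:380],None,fx=5,fy=5,interpolation=2))
    else: cv2.imwrite('pics/crops.png',cv2.resize(p[170:300,235:385],None,fx=5,fy=4.5,interpolation=2))
E
```

```text
top blue 121 [288.  232.6] [0.4348 0.0422 0.083 ]
top yellow 112 [318.4 199.1] [ 0.5321 -0.0436  0.083 ]
top green 153 [341.2 211.5] [ 0.4967 -0.1066  0.1   ]
top orange 22 [292.4 185.8] [0.5648 0.0329 0.12  ]
top orange 8 [296.4 179.9] [0.5817 0.022  0.12  ]
top orange 8 [293.  179.5] [0.5826 0.0315 0.12  ]
top red 130 [334.5 144.4] [ 0.6919 -0.0891  0.083 ]
top red 109 [310.3 222.2] [ 0.4654 -0.0211  0.083 ]
side blue 110 [258.7 230.7] [0.4345 0.0388 0.083 ]
side yellow 119 [303.2 248.5] [ 0.532  -0.0472  0.083 ]
side green 170 [294.7 265.2] [ 0.4956 -0.1107  0.1   ]
side orange 153 [312.6 218. ] [0.5717 0.0176 0.12  ]
side red 151 [367.5 234. ] [ 0.7055 -0.0322  0.083 ]
side red 118 [275.2 246.1] [ 0.4657 -0.0242  0.083 ]
```

View pics/crop.png

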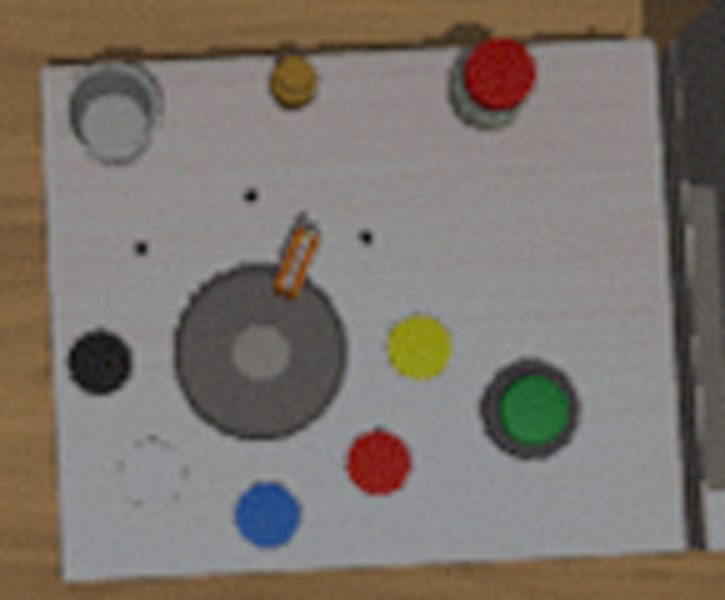

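View pics/crops.png

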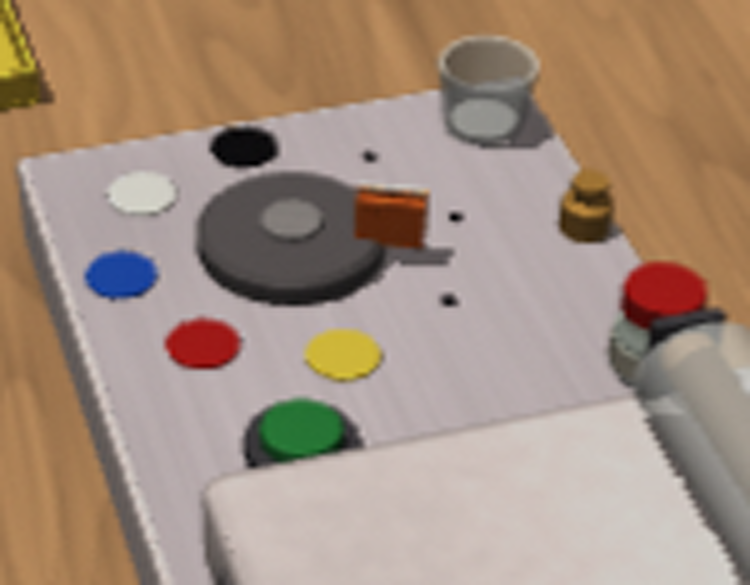

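Run:
```python
from h import *
P={n:np.load(f'pics/{n}0.npz') for n in('top','side')}
p=P['top']['p'];d=P['top']['d']
cv2.imwrite('pics/z.png',cv2.resize(p[165:225,260:330],None,fx=10,fy=10,interpolation=0))
p2=P['side']['p'];cv2.imwrite('pics/z2.png',cv2.resize(p2[195:250,265:345],None,fx=10,fy=10,interpolation=0))
for n in P:
    d=P[n]['d'];uu,vv=np.meshgrid(np.arange(560),np.arange(420))
    a=R[n];s=(slice(a[2],a[3]),slice(a[0],a[1]))
    uv=np.c_[uu[s].ravel(),vv[s].ravel()];o,ry=ray(n,uv);X=o+ry*d[s].ravel()[:,None]
    hs=cv2.cvtColor(P[n]['p'],cv2.COLOR_BGR2HSV)[s].reshape(-1,3)
    org=(hs[:,0]>3)&(hs[:,0]<18)&(hs[:,1]>110)&(X[:,0]<.62)&(X[:,0]>.45)
    m=org&(X[:,2]>.1)&(X[:,2]<.15)
    print(n,m.sum(),X[m].mean(0).round(4),X[m].min(0).round(4),X[m].max(0).round(4))
    hi=(X[:,2]>.112)&(X[:,2]<.145)&(np.hypot(X[:,0]-.526,X[:,1]-.046)<.085)
    Y=X[hi][:,:2]; print(' hi',hi.sum(),X[hi].mean(0).round(4)); 
    if len(Y)>2:
        w,v=np.linalg.eigh(np.cov(Y.T)); print(np.degrees(np.arctan2(*v[::-1,1])),np.sqrt(w))
    dk=(X[:,2]>.095)&(X[:,2]<.103)&(np.hypot(X[:,0]-.526,X[:,1]-.046)<.06)
    print(' disc',dk.sum(),X[dk].mean(0).round(4), np.median(X[:,2]))
```

```text
top 43 [0.573  0.0293 0.1276] [0.5575 0.018  0.103 ] [0.5914 0.0398 0.1343]
 hi 68 [0.5751 0.0283 0.1301]
158.1540974788491 [0.00401745 0.01103836]
 disc 823 [0.526  0.0474 0.0991] 0.08098016959134013
side 141 [0.5729 0.0221 0.1179] [0.5567 0.0126 0.1002] [0.589  0.0318 0.1331]
 hi 122 [0.574  0.0233 0.1252]
159.57561852719732 [0.0033125  0.01069345]
 disc 678 [0.5243 0.0412 0.0987] 0.08023546150990113
```

View pics/z.png

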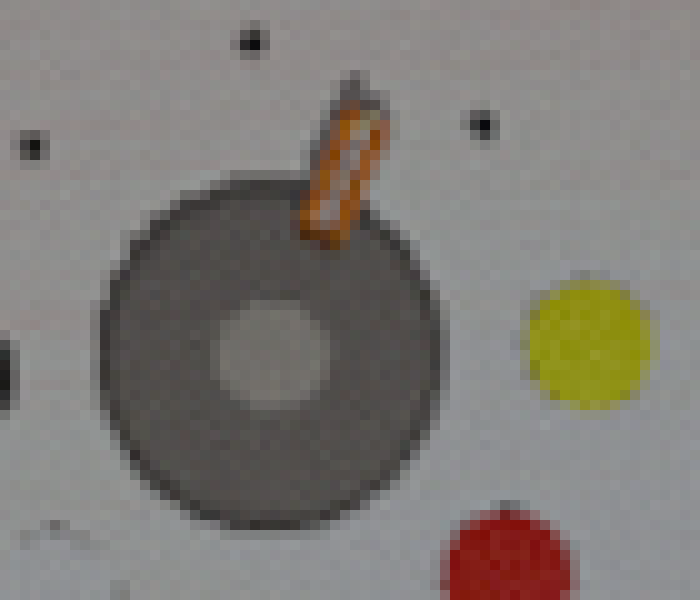

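View pics/z2.png

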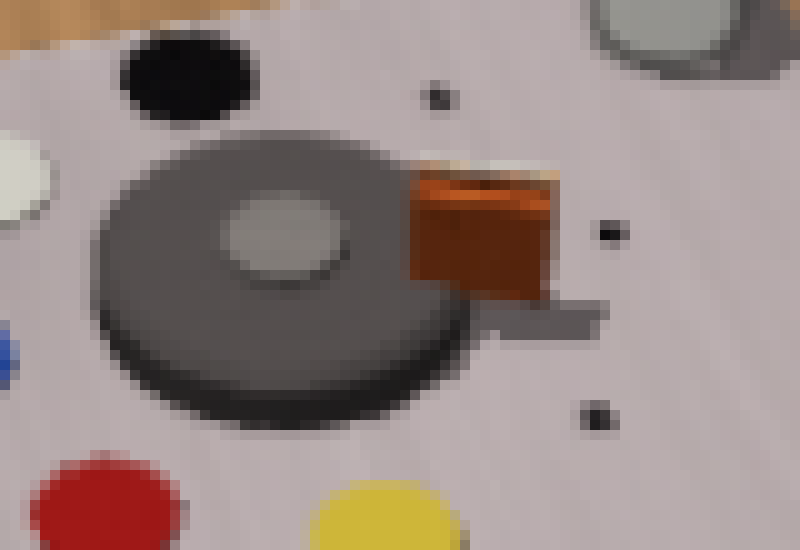

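```bash
cat >> h.py <<'E'
from scipy.spatial.transform import Rotation as Ro
AX=np.array([.526,.0455]); YAW=np.radians(3.6)
def inc(pos,yaw_deg=3.6):
    s=r.read_state(); R0=Ro.from_quat(s['eef_rot']); t=np.radians(yaw_deg)
    X=np.array([np.cos(t),np.sin(t),0]);Z=np.array([0,0,-1.]);Y=np.cross(Z,X)
    R1=Ro.from_matrix(np.c_[X,Y,Z])
    rv=(R0.inv()*R1).as_rotvec(degrees=True); d=R0.inv().apply(np.array(pos)-s['ee_pos'])
    return rv.round(1),d.round(4)
def m2w(p): 
    c,s=np.cos(YAW),np.sin(YAW); return AX+np.array([[c,-s],[s,c]])@np.array(p)
def cen(th,rho=.050,gap=0.):
    t=np.radians(th);u=np.array([np.cos(t),np.sin(t)]);n=np.array([np.sin(t),-np.cos(t)])
    h=.015*abs(n[0])+.0095*abs(n[1])
    return m2w(rho*u-(.007+h+gap)*n)
E
python3 - <<'E'
from h import *
print(inc([.40,.28,.22],40)); print(inc([.586,.062,.22]))
E
```

```text
(array([ 0. ,  0.1, 33.2]), array([-0.2408,  0.3018,  0.0022]))
(array([ 0. ,  0.1, 69.6]), array([-0.3956,  0.5429,  0.0024]))
```

Emit:
{"op": "carry_out", "data": {
  "increments": "0 0 8 -0.03 0.04 0 0; 0 0 16 -0.065 0.085 0 0; 0 0 24 -0.1 0.13 0 0; 0 0 30 -0.14 0.18 0 0; 0 0 33 -0.18 0.23 0 0",
  "squeeze": 10
}}

```text
time: 0.72
ee_pos: [0.348, 0.3596, 0.2219]
eef_rot: [0.94, 0.342, -0.0, 0.001]
ft_force: [1.1, 0.9, 0.4]
width: 0.0451
```

Run:
```python
from h import *
print(inc([.586,.062,.22]),r.read_state()['width'])
```

```text
(array([ 0.1,  0.1, 36.4]), array([-0.0091,  0.381 ,  0.0021])) 0.045061499402840766
```

Emit:
{"op": "carry_out", "data": {
  "increments": "0 0 8 0 0.06 0 0; 0 0 17 0 0.12 0 0; 0 0 26 0 0.18 0 0; 0 0 33 0 0.24 0 0; 0 0 36.4 0 0.3 0 0"
}}

```text
time: 1.35
ee_pos: [0.5417, 0.1284, 0.222]
eef_rot: [1.0, 0.03, -0.0, 0.001]
ft_force: [0.9, 0.9, 0.2]
width: 0.0014
```

Run:
```python
from h import *
print(inc([.586,.062,.22]),r.read_state()['width'])
for n in('top','side'):
    p,d=r.camera(n); a={'top':(235,375,130,250),'side':(235,385,130,300)}[n]
    cv2.imwrite(f'pics/{n}1.png',cv2.resize(p[a[2]:a[3],a[0]:a[1]],None,fx=4,fy=3.5 if n=='side' else 4,interpolation=2))
```

```text
(array([ 0.1,  0. , -0.1]), array([0.0402, 0.0689, 0.0021])) 0.0014278149191687204
```

View pics/side1.png

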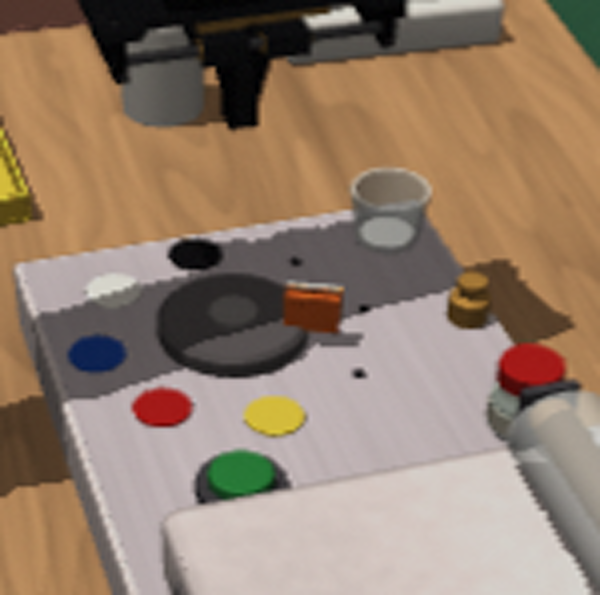

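View pics/top1.png

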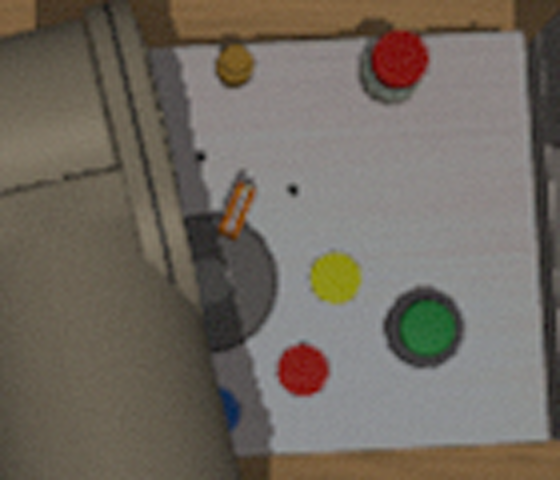

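Emit:
{"op": "carry_out", "data": {
  "increments": "0 0 0 0.02 0.035 0 0; 0 0 0 0.04 0.069 0 0; 0 0 0 0.04 0.069 0.04 0; 0 0 0 0.04 0.069 0.085 0; 0 0 0 0.04 0.069 0.115 0"
}}

```text
time: 2.08
ee_pos: [0.5862, 0.0558, 0.1048]
eef_rot: [1.0, 0.026, -0.001, 0.002]
ft_force: [1.4, -0.8, 0.2]
width: -0.0
```

```bash
cat > snap.py <<'E'
from h import *
import sys
k=sys.argv[1]
for n in sys.argv[2:] or('side',):
    p,d=r.camera(n); a={'top':(235,375,130,250),'side':(235,385,160,300)}[n]
    np.savez(f'pics/{n}{k}.npz',p=p,d=d)
    cv2.imwrite(f'pics/{n}{k}.png',cv2.resize(p[a[2]:a[3],a[0]:a[1]],None,fx=5,fy=4.2,interpolation=2))
E
python3 snap.py 2
python3 - <<'E'
from h import *
for g in (-25,-35,-45,-55): print(g,cen(g).round(4),inc([*cen(g),.107]))
E
```

```text
-25 [0.5806 0.0477] (array([ 0.3,  0.4, -0.6]), array([-0.0043,  0.0077, -0.0055]))
-35 [0.5809 0.0394] (array([ 0.3,  0.4, -0.6]), array([-0.0044,  0.016 , -0.0055]))
-45 [0.5796 0.0307] (array([ 0.3,  0.4, -0.6]), array([-0.0062,  0.0246, -0.0054]))
-55 [0.5765 0.0219] (array([ 0.3,  0.4, -0.6]), array([-0.0097,  0.0333, -0.0054]))
```

View pics/side2.png

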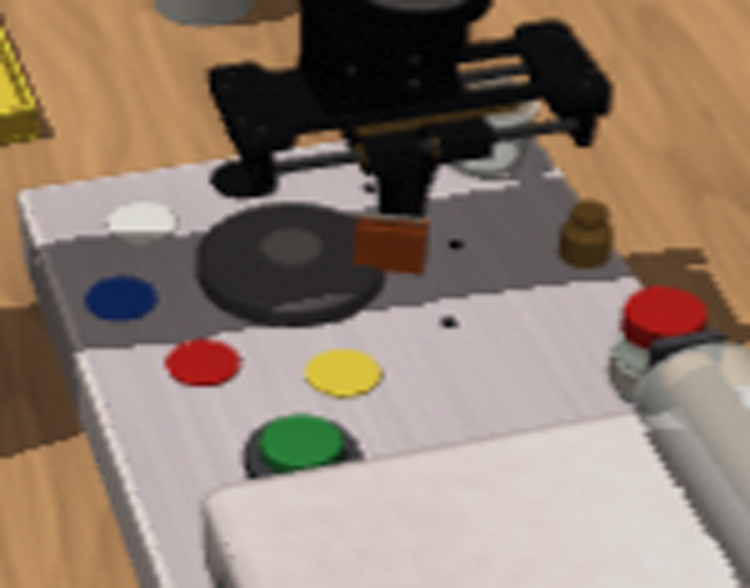

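```bash
sed -i 's/h=.015/h=.011/' h.py
cat > arc.py <<'E'
from h import *
import sys
for g in map(float,sys.argv[1:]):
    a,b=inc([*cen(g),.108]); print(g,a,b)
E
python3 arc.py -28 -36 -44 -52 -60
```

```text
-28.0 [ 0.3  0.4 -0.6] [-0.005   0.0118 -0.0065]
-36.0 [ 0.3  0.4 -0.6] [-0.0059  0.0187 -0.0065]
-44.0 [ 0.3  0.4 -0.6] [-0.0078  0.0258 -0.0064]
-52.0 [ 0.3  0.4 -0.6] [-0.0109  0.0327 -0.0064]
-60.0 [ 0.3  0.4 -0.6] [-0.0151  0.0392 -0.0063]
```

Emit:
{"op": "carry_out", "data": {
  "increments": "0 0 0 -0.005 0.008 -0.003 0; 0 0 0 -0.006 0.014 -0.003 0; 0 0 0 -0.006 0.02 -0.003 0; 0 0 0 -0.008 0.026 -0.003 0; 0 0 0 -0.011 0.033 -0.003 0"
}}

```text
time: 2.75
ee_pos: [0.5756, 0.0229, 0.1052]
eef_rot: [1.0, 0.027, -0.003, 0.002]
ft_force: [0.8, 4.8, 0.4]
width: 0.0005
```

```bash
python3 snap.py 3 side top
python3 arc.py -52 -60 -68 -76 -84 -92
```

```text
-52.0 [ 0.3  0.3 -0.6] [ 0.0002 -0.0011 -0.0031]
-60.0 [ 0.3  0.3 -0.6] [-0.004   0.0055 -0.003 ]
-68.0 [ 0.3  0.3 -0.6] [-0.0094  0.0114 -0.0029]
-76.0 [ 0.3  0.3 -0.6] [-0.0159  0.0166 -0.0029]
-84.0 [ 0.3  0.3 -0.6] [-0.0232  0.0208 -0.0028]
-92.0 [ 0.3  0.3 -0.6] [-0.0307  0.0237 -0.0027]
```

View pics/side3.png

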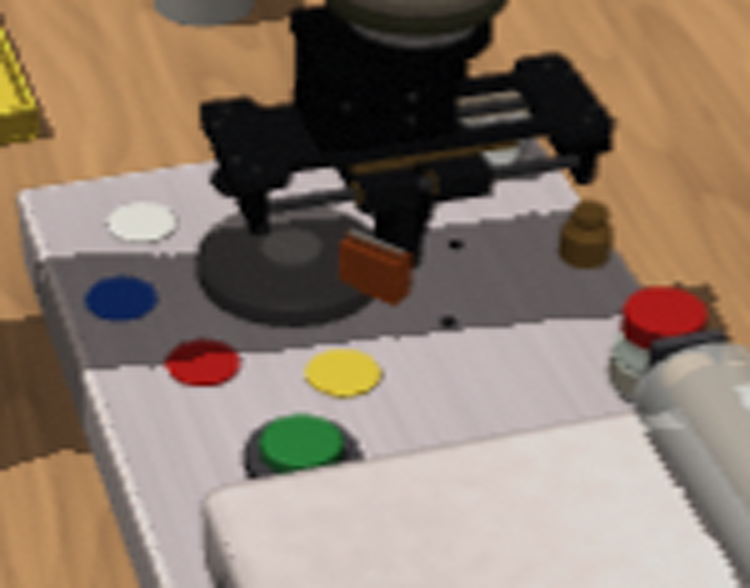

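View pics/top3.png

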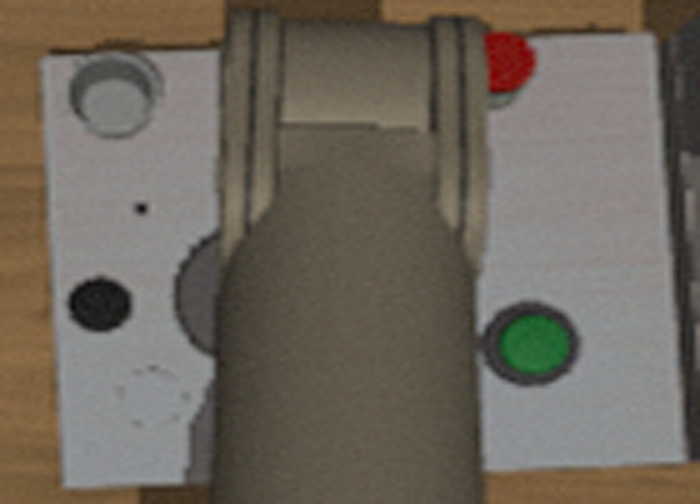

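Emit:
{"op": "carry_out", "data": {
  "increments": "0 0 0 -0.004 0.0055 -0.003 0; 0 0 0 -0.009 0.0115 -0.003 0; 0 0 0 -0.016 0.017 -0.003 0; 0 0 0 -0.023 0.021 -0.003 0; 0 0 0 -0.031 0.024 -0.003 0"
}}

```text
time: 3.48
ee_pos: [0.5447, -0.005, 0.1082]
eef_rot: [1.0, 0.026, -0.003, 0.003]
ft_force: [4.2, 1.5, -1.4]
width: 0.0005
```

```bash
python3 snap.py 4 side 
python3 arc.py -92 -100 -108 -116 -124 -132
```

```text
-92.0 [ 0.3  0.4 -0.7] [ 0.0015 -0.0011  0.0003]
-100.0 [ 0.3  0.4 -0.7] [-0.0045  0.0009  0.0003]
-108.0 [ 0.3  0.4 -0.7] [-0.011   0.0022  0.0004]
-116.0 [ 0.3  0.4 -0.7] [-0.018   0.0026  0.0004]
-124.0 [ 0.3  0.4 -0.7] [-0.0252  0.002   0.0004]
-132.0 [ 0.3  0.4 -0.7] [-0.0325  0.0002  0.0005]
```

View pics/side4.png

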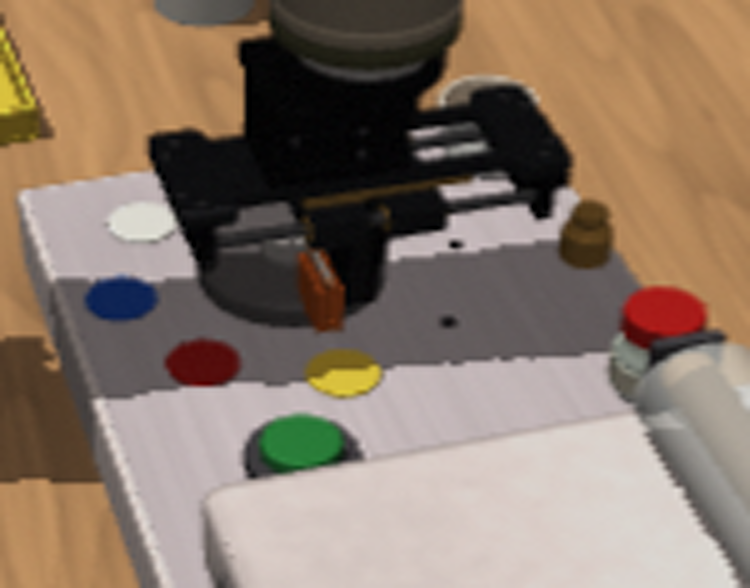

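Emit:
{"op": "carry_out", "data": {
  "increments": "0 0 0 -0.005 0.001 0 0; 0 0 0 -0.011 0.002 0 0; 0 0 0 -0.018 0.0025 0 0; 0 0 0 -0.025 0.002 0 0; 0 0 0 -0.033 0 0 0"
}}

```text
time: 4.15
ee_pos: [0.5102, -0.0072, 0.1082]
eef_rot: [1.0, 0.026, -0.004, 0.003]
ft_force: [-0.2, 0.7, 0.5]
width: 0.0005
```

```bash
python3 snap.py 5 side 
python3 arc.py -132 -138 -144 -150 -156 -162 -168 -174
```

```text
-132.0 [ 0.3  0.5 -0.7] [0.0024 0.0003 0.0001]
-138.0 [ 0.3  0.5 -0.7] [-0.003  -0.0018  0.0001]
-144.0 [ 0.3  0.5 -0.7] [-0.0082 -0.0046  0.0001]
-150.0 [ 0.3  0.5 -0.7] [-0.0132 -0.0081  0.0002]
-156.0 [ 0.3  0.5 -0.7] [-0.0177 -0.0123  0.0002]
-162.0 [ 0.3  0.5 -0.7] [-0.0219 -0.0171  0.0002]
-168.0 [ 0.3  0.5 -0.7] [-0.0254 -0.0224  0.0002]
-174.0 [ 0.3  0.5 -0.7] [-0.0283 -0.0282  0.0002]
```

View pics/side5.png

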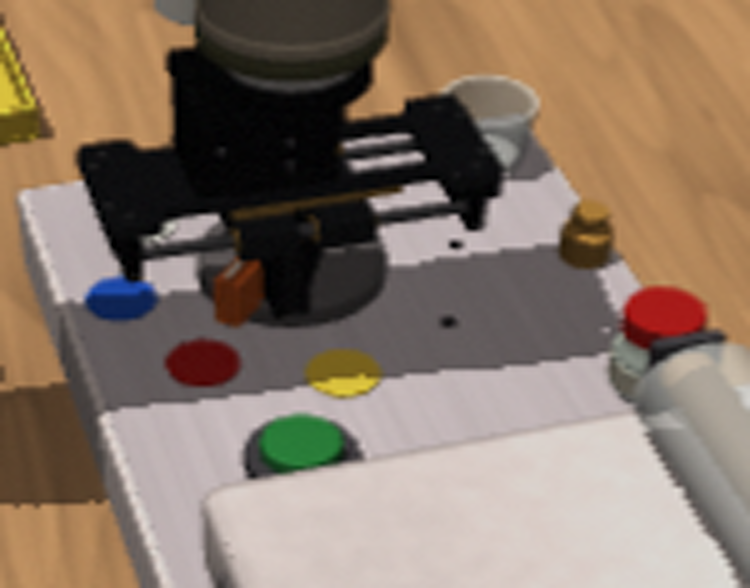

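```bash
cat > tab.py <<'E'
from h import *
import sys
for f in sys.argv[1:]:
    n=f[:-1].rstrip('0123456789'); P=np.load(f'pics/{f}.npz'); d=P['d']
    n='side' if 'side' in f else 'top'
    uu,vv=np.meshgrid(np.arange(560),np.arange(420)); a=R[n]; s=(slice(a[2],a[3]),slice(a[0],a[1]))
    uv=np.c_[uu[s].ravel(),vv[s].ravel()];o,ry=ray(n,uv);X=o+ry*d[s].ravel()[:,None]
    hs=cv2.cvtColor(P['p'],cv2.COLOR_BGR2HSV)[s].reshape(-1,3)
    m=(hs[:,0]>3)&(hs[:,0]<18)&(hs[:,1]>110)&(X[:,2]>.102)&(X[:,2]<.14)&(np.hypot(*(X[:,:2]-AX).T)<.085)
    c=X[m].mean(0); ax=AX+(np.array([0,.0015]) if n=='top' else np.array([0,-.0025]))
    v=c[:2]-ax; print(f,m.sum(),c.round(4),'ang rel',np.degrees(np.arctan2(v[1],v[0])).round(1)-3.6,'rad',np.hypot(*v).round(4))
    w,e=np.linalg.eigh(np.cov(X[m][:,:2].T)); print('  axis dir',(np.degrees(np.arctan2(e[1,1],e[0,1]))-3.6).round(1))
E
python3 tab.py side0 top0 side3 side4 side5
```

```text
side0 135 [0.5729 0.0221 0.1187] ang rel -27.6 rad 0.0514
  axis dir 154.8
top0 43 [0.573  0.0293 0.1276] ang rel -24.3 rad 0.0502
  axis dir 156.4
side3 149 [0.5604 0.0025 0.1192] ang rel -53.2 rad 0.0531
  axis dir 134.7
side4 118 [ 0.5289 -0.0126  0.1204] ang rel -90.6 rad 0.0557
  axis dir 95.1
side5 102 [ 0.4892 -0.0027  0.1196] ang rel -132.4 rad 0.0587
  axis dir -150.4
```

Emit:
{"op": "carry_out", "data": {
  "increments": "0 0 0 -0.008 -0.0045 0 0; 0 0 0 -0.013 -0.008 0 0; 0 0 0 -0.018 -0.012 0 0; 0 0 0 -0.022 -0.017 0 0; 0 0 0 -0.022 -0.017 0 0"
}}

```text
time: 4.82
ee_pos: [0.4857, 0.0096, 0.1079]
eef_rot: [1.0, 0.026, -0.005, 0.003]
ft_force: [-0.1, 0.6, 0.5]
width: 0.0006
```

```bash
python3 snap.py 6 side top; python3 tab.py side6
python3 arc.py -156 -162 -168 -174 -178
```

```text
side6 75 [0.4684 0.021  0.1179] ang rel -162.7 rad 0.0616
  axis dir 169.4
-156.0 [ 0.3  0.5 -0.6] [ 0.0046  0.0049 -0.    ]
-162.0 [ 0.3  0.5 -0.6] [ 0.0005  0.0001 -0.    ]
-168.0 [ 0.3  0.5 -0.6] [-0.0031 -0.0052 -0.    ]
-174.0 [ 0.3  0.5 -0.6] [-0.006 -0.011 -0.   ]
-178.0 [ 0.3  0.5 -0.6] [-0.0075 -0.0151 -0.    ]
```

View pics/side6.png

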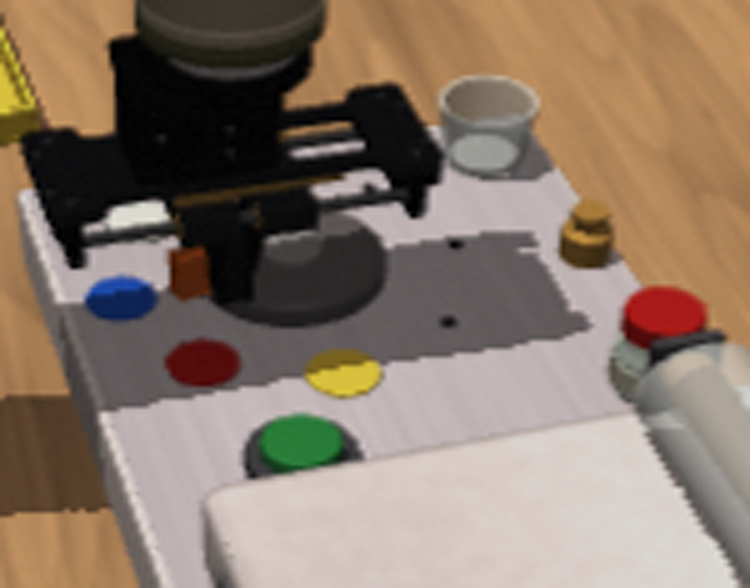

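Emit:
{"op": "carry_out", "data": {
  "increments": "0 0 0 0.003 0.012 0 0; 0 0 0 0.003 0.022 -0.01 0; 0 0 0 0.003 0.03 -0.04 0; 0 0 0 0.003 0.05 -0.06 0; 0 0 0 0.003 0.07 -0.06 0"
}}

```text
time: 5.55
ee_pos: [0.4944, -0.0619, 0.1707]
eef_rot: [1.0, 0.025, -0.003, 0.003]
ft_force: [0.8, -0.5, -0.8]
width: 0.0007
```

```bash
python3 snap.py 7 side top; python3 tab.py side7 top7
```

```text
side7 133 [0.476  0.0234 0.1181] ang rel -162.2 rad 0.0537
  axis dir -170.7
top7 36 [0.4792 0.0318 0.1274] ang rel -165.6 rad 0.0492
  axis dir -164.0
```

View pics/side7.png

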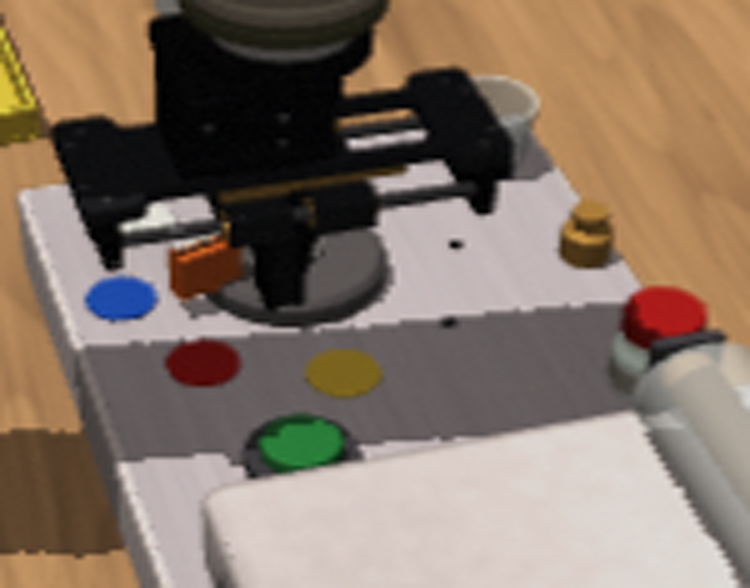

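View pics/top7.png

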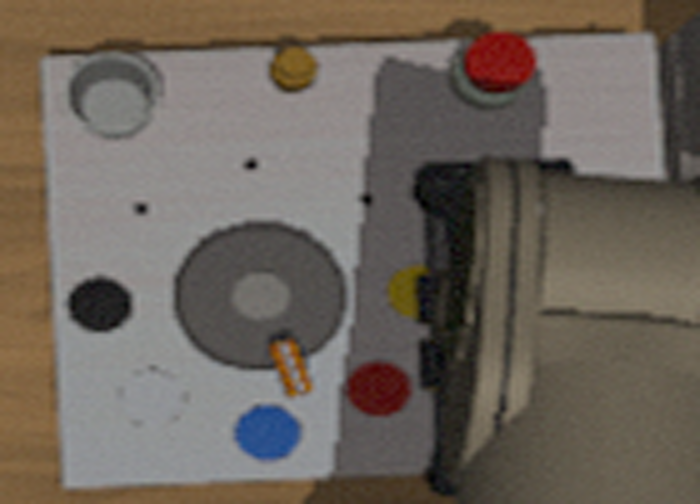

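Run:
```python
from h import *
for g,gap,z in ((-160,.02,.17),(-160,.02,.108),(-166,0,.108),(-172,0,.108),(-178,0,.108)): print(g,gap,inc([*cen(g,gap=gap),z]))
```

```text
-160 0.02 (array([ 0.3,  0.5, -0.9]), array([ 0.0051, -0.0522, -0.001 ]))
-160 0.02 (array([ 0.3,  0.5, -0.9]), array([ 0.0056, -0.0526,  0.061 ]))
-166 0 (array([ 0.3,  0.5, -0.9]), array([-0.0053, -0.0764,  0.0609]))
-172 0 (array([ 0.3,  0.5, -0.9]), array([-0.0085, -0.082 ,  0.0609]))
-178 0 (array([ 0.3,  0.5, -0.9]), array([-0.011 , -0.0881,  0.0609]))
```

Emit:
{"op": "carry_out", "data": {
  "increments": "0 0 -0.9 0.005 -0.03 0 0; 0 0 -0.9 0.005 -0.052 0 0; 0 0 -0.9 0.005 -0.052 0.02 0; 0 0 -0.9 0.004 -0.053 0.045 0; 0 0 -0.9 0.002 -0.055 0.061 0"
}}

```text
time: 6.28
ee_pos: [0.4919, -0.0085, 0.107]
eef_rot: [0.999, 0.031, -0.004, 0.003]
ft_force: [0.2, 0.8, -0.5]
width: 0.0004
```

```bash
python3 snap.py 8 side top; python3 tab.py side8 top8; python3 arc.py -166 -170 -174 -178
```

```text
side8 65 [0.4703 0.0207 0.1137] ang rel -161.79999999999998 rad 0.06
  axis dir -180.1
top8 26 [0.479  0.0357 0.1253] ang rel -170.1 rad 0.0483
  axis dir -166.7
-166.0 [0.4 0.6 0. ] [-0.0058 -0.0212 -0.0014]
-170.0 [0.4 0.6 0. ] [-0.0079 -0.025  -0.0014]
-174.0 [0.4 0.6 0. ] [-0.0097 -0.0289 -0.0014]
-178.0 [0.4 0.6 0. ] [-0.0112 -0.033  -0.0014]
```

View pics/side8.png

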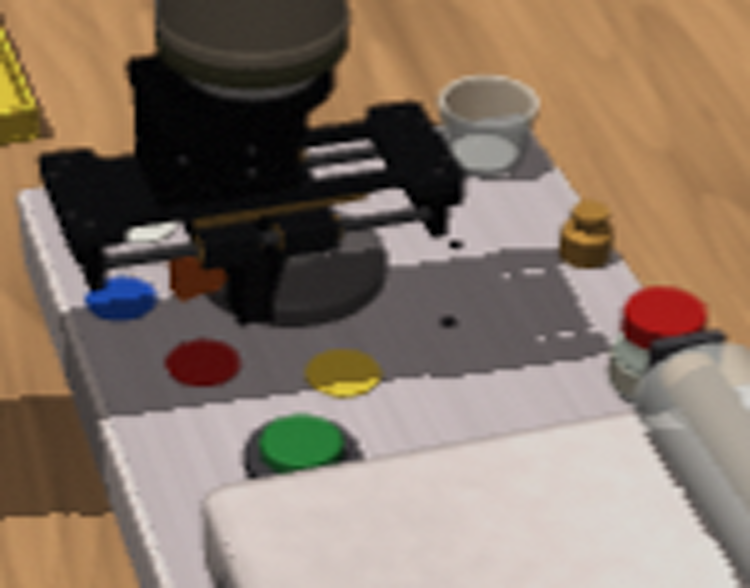

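Emit:
{"op": "carry_out", "data": {
  "increments": "0 0 0 -0.005 -0.015 0 0; 0 0 0 -0.006 -0.021 0 0; 0 0 0 -0.008 -0.025 0 0; 0 0 0 -0.01 -0.027 0 0; 0 0 0 -0.01 -0.028 0 0"
}}

```text
time: 7.0
ee_pos: [0.4794, 0.0187, 0.1067]
eef_rot: [0.999, 0.032, -0.005, 0.003]
ft_force: [0.7, -0.2, 0.8]
width: 0.0005
```

```bash
python3 snap.py 9 side top; python3 tab.py side9 top9; python3 arc.py -170 -174 -178 -182
```

```text
side9 53 [0.4641 0.037  0.1158] ang rel -178.1 rad 0.0622
  axis dir 170.2
top9 0 [nan nan nan] ang rel nan rad nan
  axis dir nan
-170.0 [0.4 0.6 0. ] [ 0.002   0.0029 -0.0014]
-174.0 [0.4 0.6 0. ] [ 0.0002 -0.001  -0.0014]
-178.0 [0.4 0.6 0. ] [-0.0013 -0.0052 -0.0014]
-182.0 [0.4 0.6 0. ] [-0.0025 -0.0086 -0.0014]tab.py:10: RuntimeWarning: Mean of empty slice.
  c=X[m].mean(0); ax=AX+(np.array([0,.0015]) if n=='top' else np.array([0,-.0025]))
  ret = um.true_divide(
  avg = a.mean(axis, **keepdims_kw)
tab.py:12: RuntimeWarning: Degrees of freedom <= 0 for slice
  w,e=np.linalg.eigh(np.cov(X[m][:,:2].T)); print('  axis dir',(np.degrees(np.arctan2(e[1,1],e[0,1]))-3.6).round(1))
  c *= np.true_divide(1, fact)
  c *= np.true_divide(1, fact)
```

View pics/side9.png

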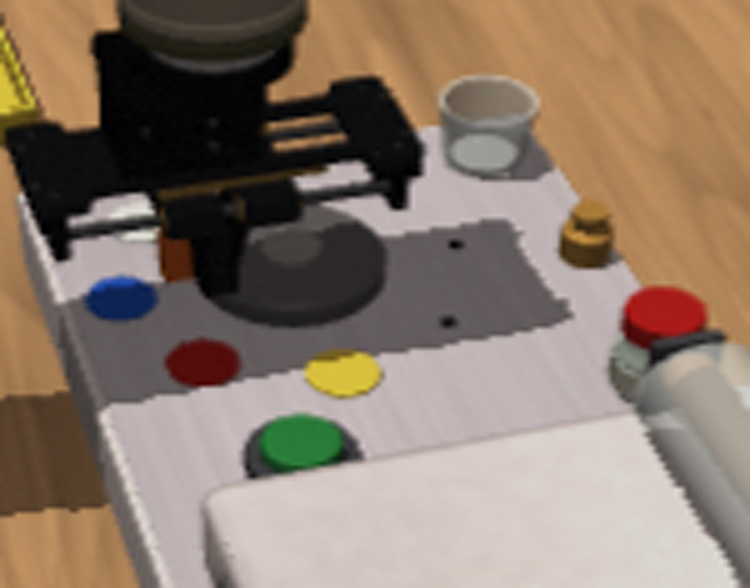

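View pics/top9.png

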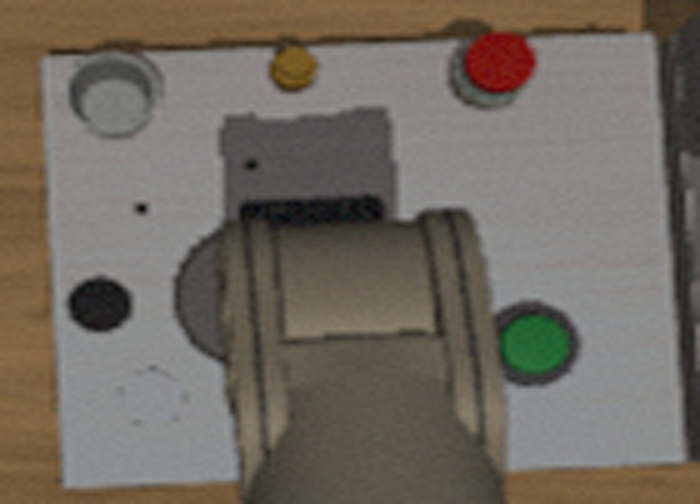

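Now back off the same way and look again.

Emit:
{"op": "carry_out", "data": {
  "increments": "0 0 0 0.004 0.015 0 0; 0 0 0 0.006 0.03 -0.01 0; 0 0 0 0.006 0.04 -0.04 0; 0 0 0 0.006 0.065 -0.06 0; 0 0 0 0.006 0.1 -0.06 0"
}}

```text
time: 7.72
ee_pos: [0.4936, -0.0811, 0.1695]
eef_rot: [0.999, 0.032, -0.004, 0.003]
ft_force: [0.2, 0.1, -1.0]
width: 0.0002
```

```bash
python3 snap.py 10 side top; python3 tab.py side10 top10
python3 - <<'E'
from h import *
for n in('top','side'):
    p=np.load(f'pics/{n}10.npz')['p']
    for c in('blue','red','yellow','green'):
        lo,hi,z=C[c]
        for a,uv in blobs(p,lo,hi,8,R[n])[:2]: print(n,c,a,onz(n,uv,z).round(4)[0])
E
```

```text
side10 86 [0.4722 0.0383 0.1223] ang rel -178.6 rad 0.054
  axis dir -183.1
top10 42 [0.4728 0.0433 0.1297] ang rel -179.6 rad 0.0533
  axis dir 173.7
top blue 121 [0.4346 0.0421 0.083 ]
top red 118 [ 0.695  -0.0891  0.083 ]
top red 21 [ 0.4667 -0.0088  0.083 ]
top yellow 116 [ 0.5318 -0.0437  0.083 ]
side blue 92 [0.4343 0.0368 0.083 ]
side red 141 [ 0.7067 -0.032   0.083 ]
side red 114 [ 0.4657 -0.0237  0.083 ]
side yellow 123 [ 0.5321 -0.0469  0.083 ]
side green 170 [ 0.4958 -0.1107  0.1   ]
```

View pics/side10.png

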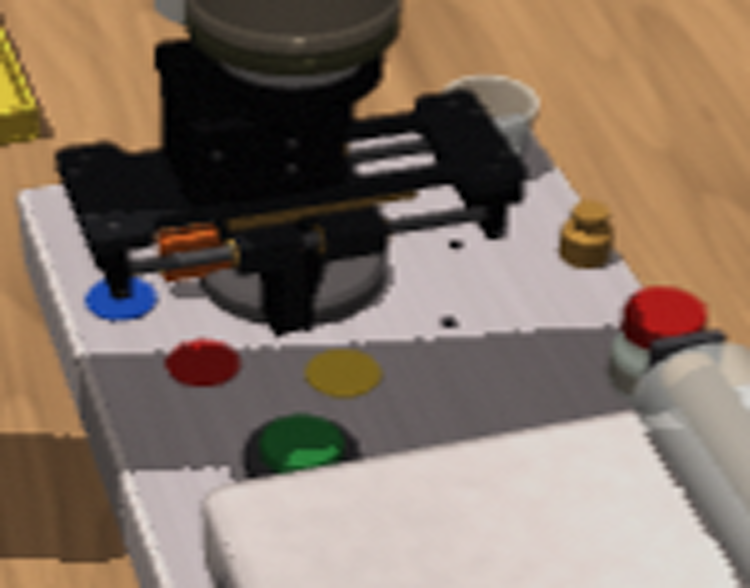

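View pics/top10.png

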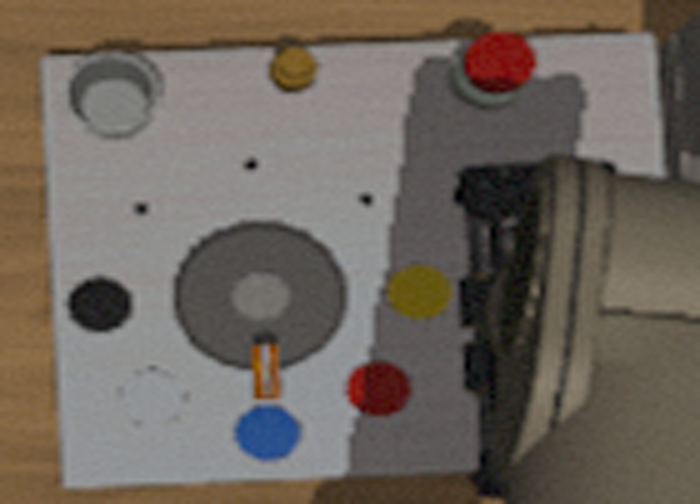

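Run:
```python
from h import *
for k in('top0','side0','side10'):
    n=k.rstrip('01');P=np.load(f'pics/{k}.npz');p,d=P['p'],P['d']
    m=cv2.inRange(cv2.cvtColor(p,cv2.COLOR_BGR2HSV),(50,100,30),(75,255,255))>0
    v,u=np.nonzero(m);a=R[n];q=(u>a[0])&(u<a[1])&(v>a[2])&(v<a[3]);u,v=u[q],v[q]
    o,ry=ray(n,np.c_[u,v]);X=o+ry*d[v,u][:,None];X=X[X[:,2]>.08];print(k,X.mean(0).round(4),np.percentile(X[:,2],[5,50,95]).round(4))
print(m2w([-.04,-.153]))
print(inc([.496,-.1085,.15]),inc([.496,-.1085,.112]))
```

```text
top0 [ 0.4963 -0.1067  0.1013] [0.0964 0.1014 0.1055]
side0 [ 0.4953 -0.1116  0.1009] [0.0965 0.1014 0.1039]
side10 [ 0.4953 -0.1117  0.1011] [0.0969 0.1015 0.1038]
[ 0.49568588 -0.10970971]
(array([ 0.4,  0.5, -0.3]), array([0.0023, 0.0237, 0.0186])) (array([ 0.4,  0.5, -0.3]), array([0.0026, 0.0234, 0.0566]))
```

Emit:
{"op": "carry_out", "data": {
  "increments": "0 0 0 0.0025 0.012 0 0; 0 0 0 0.0025 0.0245 0 0; 0 0 0 0.0025 0.0245 0.02 0; 0 0 0 0.0025 0.0245 0.045 0; 0 0 0 0.0025 0.0245 0.058 0"
}}

```text
time: 8.45
ee_pos: [0.4954, -0.1098, 0.1095]
eef_rot: [1.0, 0.029, -0.005, 0.004]
ft_force: [0.6, -0.1, 0.5]
width: 0.0004
```

```bash
python3 snap.py 11 side top; python3 tab.py top11 side11
python3 - <<'E'
from h import *
print(inc([.496,-.109,.1015]))
E
```

```text
top11 41 [0.4726 0.0432 0.1304] ang rel -179.5 rad 0.0536
  axis dir 172.7
side11 46 [0.4624 0.0374 0.1197] ang rel -178.5 rad 0.0638
  axis dir 150.1
(array([ 0.4,  0.7, -0.3]), array([ 0.001 , -0.0007,  0.0081]))
```

View pics/side11.png

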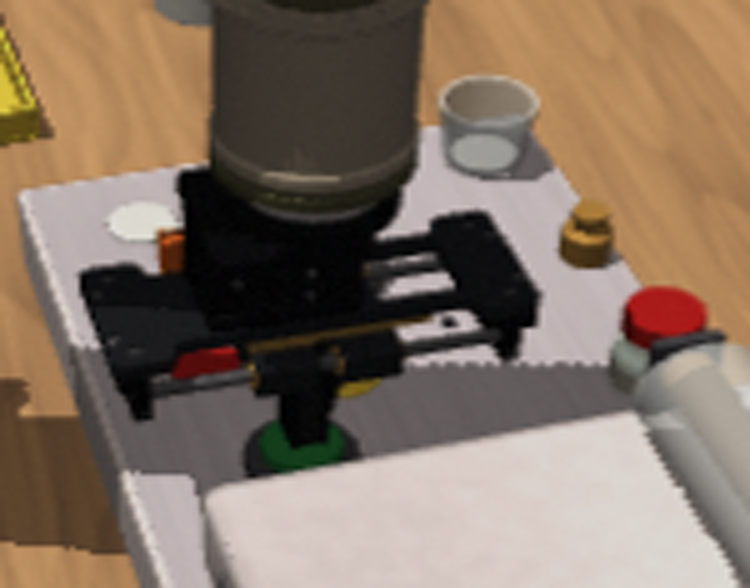

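View pics/top11.png

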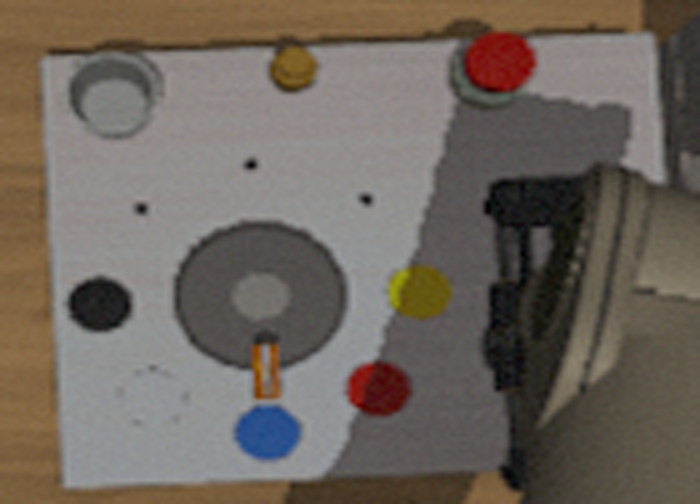

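Emit:
{"op": "carry_out", "data": {
  "increments": "0 0 0 0.001 -0.0005 0.006 0; 0 0 0 0.001 -0.0005 0.01 0; 0 0 0 0.001 -0.0005 0.013 0; 0 0 0 0.001 -0.0005 0.015 0; 0 0 0 0.001 -0.0005 0.015 0"
}}

```text
time: 9.18
ee_pos: [0.4967, -0.1091, 0.0962]
eef_rot: [1.0, 0.029, -0.005, 0.004]
ft_force: [-6.0, 1.6, 19.3]
width: 0.0005
```

Emit:
{"op": "carry_out", "data": {
  "increments": "0 0 0 0 0 -0.005 0; 0 0 0 0 0 -0.02 0; 0 0 0 0 0 -0.05 0; 0 0 0 0 0 -0.09 0; 0 0 0 0 0 -0.12 0"
}}

```text
time: 9.8
ee_pos: [0.498, -0.1085, 0.2184]
eef_rot: [1.0, 0.029, -0.004, 0.004]
ft_force: [0.1, 0.7, -0.0]
width: 0.0003
```

```bash
python3 snap.py 12 side top; python3 tab.py top12 side12
python3 - <<'E'
from h import *
P=np.load('pics/side12.npz');p,d=P['p'],P['d'];n='side'
m=cv2.inRange(cv2.cvtColor(p,cv2.COLOR_BGR2HSV),(50,100,20),(75,255,255))>0
v,u=np.nonzero(m);a=R[n];q=(u>a[0])&(u<a[1])&(v>a[2])&(v<a[3]);u,v=u[q],v[q]
o,ry=ray(n,np.c_[u,v]);X=o+ry*d[v,u][:,None];X=X[X[:,2]>.08];print(X.mean(0).round(4),np.percentile(X[:,2],[5,50,95]).round(4))
E
```

```text
top12 41 [0.4731 0.0434 0.1293] ang rel -179.7 rad 0.053
  axis dir 173.2
side12 129 [0.4743 0.0373 0.1179] ang rel -177.29999999999998 rad 0.052
  axis dir -181.4
[ 0.4953 -0.1115  0.1009] [0.0964 0.1013 0.1035]
```

View pics/side12.png

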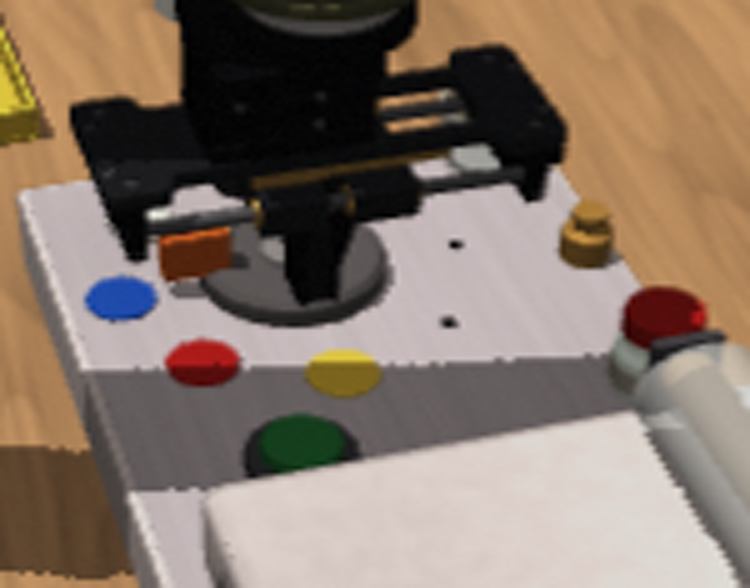

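View pics/top12.png

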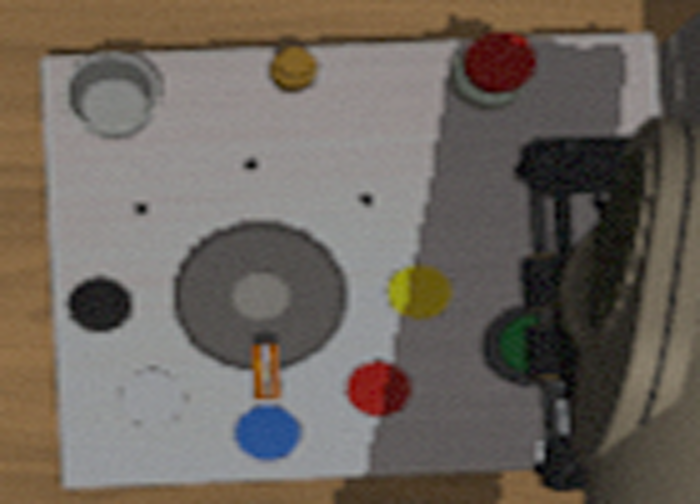

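```bash
python3 -c "
from bench import r
print(r.close_job(), r.read_state()['time'])"
```

```text
the job is handed in; nothing more can be done
the job is handed in; nothing more can be done
```

I set the selector to blue and pressed start once, then handed the job in at about 10 s on the robot clock, well under the 58 s limit.

- **Selector:** I pushed the tab clockwise with the closed fingertips, past yellow and red. The first pass stopped about 15° short of blue, so I pushed again.
- **Start button:** I pressed it only after the tab pointed at blue. The force reached 19 N at about 5 mm of travel, so the button was at its stop, since full travel takes 5 N.

**Last checks:**
- The tab points at about 180° by the machine's axes, along the line to the blue mark. It gave the same reading before and after the press.
- The button is back up, with its top at about 101 mm, as it was before.
- The finger is clear, with about zero force.
- The jar, cup and weight on the deck look unmoved. I did not recheck the trays or the spray bottle on the table at the end.

**What disagreed:**
- **Tab off the clicks:** at the start the tab looked about 24° off the machine's x axis, between clicks. It also rested between clicks after the first pass.
- **Camera readings:** the two cameras differ by 3 to 5 mm across the scene. The final tab angle reads -179.7° from the top camera and -177.3° from the side one. A rougher fit of the tab's own direction gave about 173° and 179°.
- **Button travel:** the measured 5.3 mm is a little less than the nominal 6 mm, but within calibration error.

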